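Put the sorting dish away in the bench chest

TASK

Pull the top drawer of the wooden chest right out to its stop by its bar handle, then put the empty blue dish from the bench mat away in it, nested upright and fully down inside the matching blue dish that is already in the drawer. Set it in gently rather than dropping it, leave the drawer pulled right out because more things have to go in, and do not knock over or shift the other things on the bench.

Things in the scene. Friction and masses are not known exactly. Their poses are not given: they have to be found in the camera images.
- chest_front (a point): Middle of the top front edge of the fixed wooden bench-top chest, 270 mm deep (x), 260 mm wide (y), 190 mm high, with three drawers one above the other in its front. Its front faces this point's -x, roughly towards the robot. A low tray of stones, 14 mm high, stands on the back half of its top, from 165 to 255 mm behind this point.
- drawer0 (a joint): How far the top drawer is pulled out along the chest's -x, in m: 0 shut, 0.170 at its stop. It slides with about 3 N of friction, has no spring and stays where it is left. It may start a few mm ajar.
- drawer_handle (a point): Middle of the top drawer's level steel bar handle; moves with the drawer. Bar 11 mm thick, 81 mm long along y; its centre line is 35 mm in front of the drawer's face (30 mm free behind the bar) and 30 mm below the chest's top. Two 8 mm stalks join it to the face, 30 mm either side of the middle. Axes as the chest's: the drawer opens along -x.
- drawer_floor (a point): Point on the inner floor of the top drawer, midway across it and 50 mm behind the inner face of the drawer's front; moves with the drawer, axes as the chest's. The inside is 228 mm long (x), 222 mm wide (y) and 50 mm deep; the front panel's top is 58 mm above this floor and the chest's top is 70 mm above it.
- dish_a: The empty blue dish on the black rubber bench mat: round, plain, open at the top, 34 mm high, 66 mm across the rim, straight flaring wall about 2.5 mm thick on a solid foot 34 mm across; its inner floor is 10 mm above its underside; about 70 g. Origin: centre of its underside; z up. It stands either left or right of the middle of the bench.
- dish_b: The matching blue dish, same size and shape, standing upright and loose in the top drawer (hidden until the drawer is open), in its left or right half. Origin: centre of its underside. When dish_a is nested fully down its foot stands on this dish's inner floor, with 1 to 2 mm of play around it: its origin and rim are then 10 mm above this dish's.
- tin: Round brass tin, 51 mm across, 22 mm high, standing loose in the other half of the same drawer. Origin: centre of its underside. To be left in the drawer.
- bench_block: Square polished steel bench block 64 x 64 x 20 mm, 0.64 kg, lying on the bench mat on the other side from dish_a. Origin: centre of its underside. To be left alone.
- hammer: Hammer with a dark wooden handle, 260 mm long, lying on the bench at the left. Origin under the middle of its length. To be left alone.
- file: File with a wooden handle, 260 mm long, lying on the bench at the right. Origin under the middle of its length. To be left alone.
- flux_bottle: Small white plastic bottle with a blue cap, 40 mm across, 85 mm high, standing on the bench to the left of the chest's front. Origin: centre of its underside. To be left alone.
- stone0: Loose polished green stone, 28 mm across, 12 mm high, lying on the bench mat near the robot. Origin: centre of its underside. To be left alone.
- stone1: Loose polished red stone, 28 mm across, 12 mm high, lying on the bench mat near the robot. Origin: centre of its underside. To be left alone.
- stone2: Loose polished amber stone, 28 mm across, 12 mm high, lying on the bench mat near the robot. Origin: centre of its underside. To be left alone.
Mind the look-alikes: they are no part of the job. What is shaped like the dish_a but orange or purple is not meant.

How it is judged (in metres and radians):
On the way, in this order (a step that is already met when the one before it is completed fails the run):
1. the top drawer is on its way out (between 30 and 130 mm) with the gripper at its handle (TCP within 60 mm of the handle's middle) (value of joint drawer0 between 0.03 and 0.13 m and distance between the grasp point and drawer_handle below 0.06 m), for 0.1 s.
2. the top drawer is pulled right out (at least 155 of its 170 mm) (value of joint drawer0 above 0.155 m), for 0.2 s.
At the end, for the whole second after the job is handed in: The top drawer is out by more than 150 mm; dish_b stands upright on the drawer's floor and dish_a is nested in it at rest: centres within 4 mm, its origin 8 to 13.5 mm above dish_b's, both within 0.1 rad of upright; the tin still stands on the drawer's floor (value of joint drawer0 above 0.15 m and horizontal distance between dish_a and dish_b below 0.004 m and z of dish_a in the frame of dish_b between 0.008 and 0.0135 m and angle between each of dish_a, dish_b, tin's own z axis and vertical below 0.1 rad and z of dish_b in the frame of drawer_floor between -0.004 and 0.004 m and x of dish_b in the frame of drawer_floor between -0.05 and 0.178 m and y of dish_b in the frame of drawer_floor between -0.112 and 0.112 m and z of tin in the frame of drawer_floor between -0.004 and 0.004 m and linear speed of dish_a below 0.02 m/s); the robot touches nothing.
It fails at once if the dish is dropped (moves faster than 0.6 m/s while no finger touches it) (linear speed of dish_a above 0.6 m/s and contact force between the fingers and dish_a below 0.05 N).
It fails at once if the bench block, hammer, file, bottle or a loose stone is shifted by more than 30 mm, or the bottle knocked over (distance of any of bench_block, hammer, file, flux_bottle, stone0, stone1, stone2 from where it was at the start of the episode above 0.03 m or angle between flux_bottle's own z axis and vertical above 0.5 rad).
It also fails if it takes over 58 s, if anything falls off the work surface, if the arm or the gripper's body presses on something with over 40 N, if the wrist force passes 120 N, or if a joint passes its speed limit or range.

ROBOT

A 6-joint arm with a two-finger parallel gripper is mounted at the origin on the work surface. World frame = base frame: x ahead of the robot, y to its left, z up, the work surface at z = 0. Lengths are in m, angles in degrees, forces in N, time in s.
With the tool pointing down it reaches from about 0.275 to 0.75 m from the base axis. Payload 10.2 kg.
Tool frame: the origin (TCP) lies between the finger pads, 19 mm behind the fingertips; this is the grasp point; z points along the fingers, y is the line along which they close (so a half turn about z gives the same grasp; the last joint's range is limited). The gripper opens to 85 mm and grips with 20 to 120 N. Pads are 22 mm wide; open, the fingers measure 114 mm over their backs; the gripper's body (76 mm by 85 mm) begins 54 mm behind the grasp point. The pads swing forward as they close: fully open they stand 13 mm farther back than shut.
Start: joints at [58.19, 17.928, 85.812, -0, 76.261, -12.8], TCP at [0.171, 0.496, 0.25] pointing down, gripper open.
Joint ranges: [-168.41, 168.41], [-55.51, 124.54], [10.69, 146.95], [-70.63, 250.63], [1, 178], [-165.06, 165.06]. Speed limits (degrees/s): [136.94, 136.94, 172.46, 180, 180, 180].

INTERFACE

Orientations are given as [roll, pitch, yaw] about the fixed x, y, z axes, in that order (R = Rz(yaw) Ry(pitch) Rx(roll)).
In Python, from station import arm, grab_frame, calibration, hand_in, cut_out, place_of, monitor gives the robot as it stands. Calls block until the motion is done:
- arm.goto(position, orientation): joint-space move of the TCP to a pose.
- arm.move_straight(position, orientation=None, rate=0.15, force_limit=None): straight line of the TCP; orientation=None keeps the orientation; rate is the mean speed in m/s. With force_limit (N) it stops when the force on the tool has changed by that much, and returns True; else False.
- arm.set_joints(angles): joint-space move.
- arm.gripper_to(opening, f_grip=None): finger opening in m; f_grip is the grip in N (None keeps the last); returns when the fingers have stopped.
- arm.hold(seconds).
- arm.inverse_kinematics(position, orientation): joint angles nearest the present ones, or None.
- grab_frame(name): name is "scene" or "top" or "wrist"; returns the picture (400x640x3 uint8, blue, green, red); there is no depth.
- calibration(name): a dict with "fx", "fy", "cx", "cy" (pixels), "world_from_camera" (4x4, takes a point from camera to world coordinates). Camera axes: x right, y down, z forward; pixel columns grow to the right and rows downward; lengths in m; the calibration is good to about 2 mm. The wrist camera is an equidistant fisheye: a pixel r from the principal point sees the ray r / f radians off the axis. A picture is of the moment at which its call begins: read the wrist's pose just before it. calibration takes no time and is no camera call; for the wrist camera it gives the pose at the moment of the call.
A pose or a line that the arm cannot do raises arm.PlanningError and nothing moves.
- hand_in(): hands the job in; it is judged then, once.
Trained networks look in the newest picture that a camera, given by its name, has taken for a name from the list of things; names that differ only in an ending like _2 or _b are one class to them, and where a whole thing is asked for, a point or a joint stands for the part that bears it (a point fixed in the world has none). Each returns a list of dicts, best first, with "confidence" (0 to 1); they miss things now and then, are a little off and sometimes report something else, mostly with a low value. They report only what shows in the picture. A call takes as long as a camera call. They do not tell look-alikes from the thing itself.
- cut_out(camera, query): "region" (400x640 bool, what is visible of it) and "box" ([left, top, width, height] in pixels, round what is visible of it).
- place_of(camera, query): "position" ([column, row] in pixels: a listed point, or the origin of a listed thing).
Readings, each from a call of its own:
- monitor.current_time(): time.
- monitor.current_joints(): joint angles.
- monitor.current_joint_vel(): joint speeds.
- monitor.current_joint_efforts(): joint torques, N m.
- monitor.current_ee_pos(): TCP position.
- monitor.current_orientation(): TCP orientation.
- monitor.current_force(): force on the tool from outside, world axes, zero at the start.
- monitor.current_torque(): the same for the moment, N m.
- monitor.current_opening(): finger opening in m.
- monitor.current_gripper_force(): force on a finger pad.
Only numpy, scipy, OpenCV 4.12 (cv2) and the standard library are available. Lean on these libraries where they do the work, as an engineer would, in place of code of your own. Each camera call takes 0.05 s, during which the arm holds its last target. There are 200 camera calls.

## Working session

There is one attempt and no reset: what is moved stays moved. The work goes in short steps, each a Python script; the robot and the scene stay as the last script left them, time stands still between calls to the robot, and variables do not carry over. Pictures are saved under pics/ and viewed, at most 10 in all, crops included, and the job is handed in when it is done.

```bash
ls; mkdir -p pics
cat > h.py <<'E'
import numpy as np, cv2
from station import arm, grab_frame, calibration, hand_in, cut_out, place_of, monitor
def ray(cal,p):
    x=(p[0]-cal["cx"])/cal["fx"]; y=(p[1]-cal["cy"])/cal["fy"]
    if cal.get("fish"):
        r=np.hypot(x,y); d=np.array([np.sin(r)*x/max(r,1e-9),np.sin(r)*y/max(r,1e-9),np.cos(r)])
    else: d=np.array([x,y,1.])
    T=np.array(cal["world_from_camera"]); return T[:3,3],T[:3,:3]@d
def at_z(cal,p,z):
    o,d=ray(cal,p); return o+d*(z-o[2])/d[2]
def proj(cal,P):
    T=np.array(cal["world_from_camera"]); q=T[:3,:3].T@(np.asarray(P)-T[:3,3])
    if cal.get("fish"):
        s=np.hypot(q[0],q[1]); r=np.arctan2(s,q[2]); return np.array([cal["cx"]+cal["fx"]*r*q[0]/s,cal["cy"]+cal["fy"]*r*q[1]/s])
    return np.array([cal["cx"]+cal["fx"]*q[0]/q[2],cal["cy"]+cal["fy"]*q[1]/q[2]])
def tri(obs):
    A=np.zeros((3,3));b=np.zeros(3)
    for c,p in obs:
        o,d=ray(c,p); d=d/np.linalg.norm(d); M=np.eye(3)-np.outer(d,d); A+=M;b+=M@o
    return np.linalg.solve(A,b)
def cal(n):
    c=dict(calibration(n)); c["fish"]=(n=="wrist"); return c
E
python3 - <<'E'
from h import *
np.set_printoptions(precision=4,suppress=True)
C={}
for n in("scene","top"):
    im=grab_frame(n); cv2.imwrite(f"pics/{n}0.png",im); c=C[n]=cal(n); print(n,c["fx"],np.array(c["world_from_camera"]))
    for q in("dish_a","chest_front","drawer_handle","bench_block","flux_bottle"):
        for r in place_of(n,q)[:4]: print(n,q,np.round(r["position"],1),round(r["confidence"],2),at_z(c,r["position"],{"chest_front":.19,"drawer_handle":.16}.get(q,0.)))
E
```

```text
pics
scene 429.1689096057571 [[-0.3395  0.551  -0.7623  1.4323]
 [ 0.9406  0.2037 -0.2717  0.3165]
 [ 0.0056 -0.8093 -0.5874  0.8423]
 [ 0.      0.      0.      1.    ]]
scene dish_a [485.9 249.5] 0.86 [0.4043 0.4684 0.    ]
scene dish_a [387.  227.2] 0.74 [0.4041 0.179  0.    ]
scene dish_a [426.5 232. ] 0.69 [0.3851 0.2961 0.    ]
scene dish_a [441.5 206.4] 0.68 [0.2377 0.3236 0.    ]
scene chest_front [308.9 219.1] 0.6 [0.6715 0.0251 0.19  ]
scene chest_front [310.2 223.1] 0.38 [0.6847 0.0335 0.19  ]
scene drawer_handle [307.3 222.3] 0.66 [0.6499 0.0125 0.16  ]
scene bench_block [256.2 201.5] 0.6 [ 0.4231 -0.2562  0.    ]
scene flux_bottle [406.7 294.4] 0.86 [0.6514 0.2841 0.    ]
top 389.2815422290026 [[-0.0177 -0.9839  0.178   0.3156]
 [-0.9998  0.0189  0.0049  0.0029]
 [-0.0082 -0.1779 -0.984   1.3001]
 [ 0.      0.      0.      1.    ]]
top dish_a [221.1 295.5] 0.69 [0.2338 0.3139 0.    ]
top dish_a [229.2 244.7] 0.63 [0.3978 0.2909 0.    ]
top dish_a [175.5 243.1] 0.59 [0.4063 0.4703 0.    ]
top chest_front [307.3 141.2] 0.65 [0.6881 0.0223 0.19  ]
top chest_front [313.5 246.4] 0.3 [0.3766 0.0094 0.19  ]
top drawer_handle [306.1 159.2] 0.83 [0.6413 0.0273 0.16  ]
top bench_block [392.4 233.9] 0.89 [ 0.4236 -0.2531  0.    ]
top flux_bottle [233.2 172.6] 0.72 [0.6443 0.2822 0.    ]
```

View pics/scene0.png

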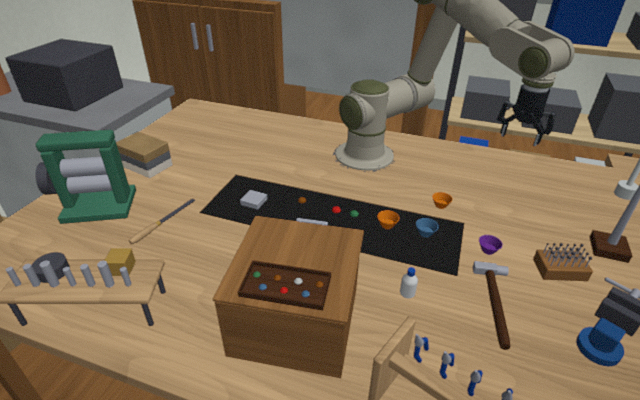

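View pics/top0.png

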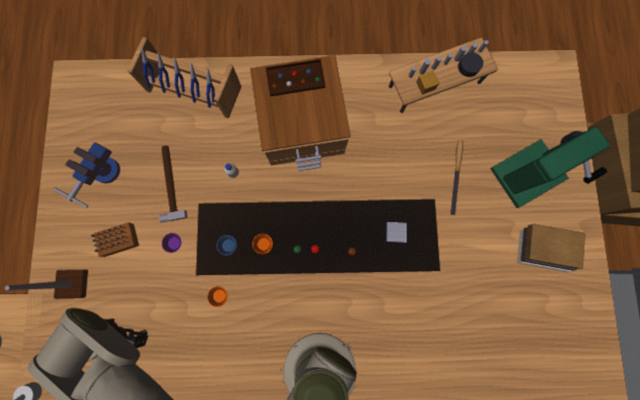

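The scene picture shows the blue dish at (427,229). It could be taken for the orange dishes at (388,221) and (442,201) or the purple one at (490,245). In the top view the blue dish is at (227,245), the orange ones at (262,244) and (218,296), and purple at (172,243). By the description I choose the blue one on the mat. Next is a close crop to check it, together with the chest's edges.

Run:
```python
import cv2,numpy as np
t=cv2.imread("pics/top0.png");
a=cv2.resize(t[45:185,240:360],None,fx=4,fy=4,interpolation=cv2.INTER_CUBIC)
b=cv2.resize(t[220:270,205:285],None,fx=4,fy=4,interpolation=cv2.INTER_CUBIC)
m=np.zeros((560,800,3),np.uint8);m[:,:480]=a;m[:200,480:800]=b
cv2.imwrite("pics/crop1.png",m)
```

```text
(no output)
```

View pics/crop1.png

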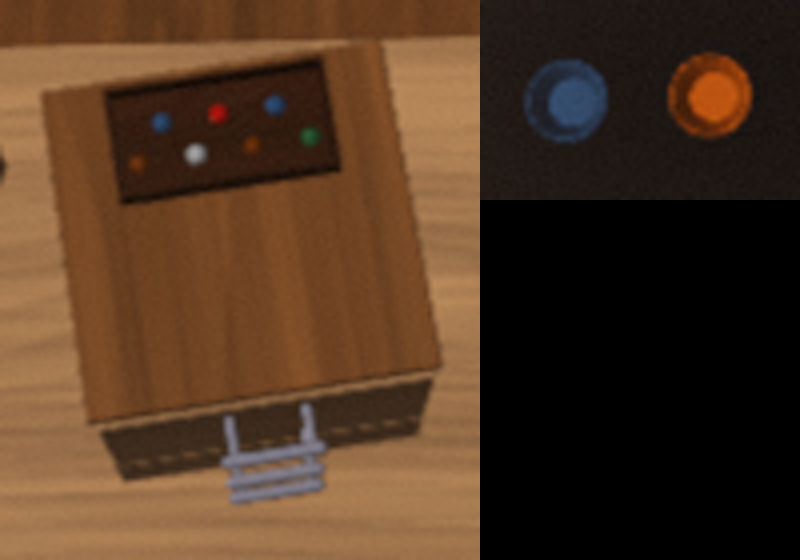

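Crop: blue dish at top (226,245), clearly blue and empty. Chest top corners are at FL (262.5,151), FR (350,137), BL (250.5,68) and BR (335,55), and the top bar handle is at about (308,159).

Run:
```python
from h import *
np.set_printoptions(precision=4,suppress=True)
c=cal("top"); s=cal("scene")
P={k:at_z(c,(240+u/4,45+v/4),.19) for k,(u,v) in dict(FL=(90,423),FR=(441,367),BL=(42,92),BR=(381,40)).items()}
print(P)
y=[np.degrees(np.arctan2(*(P[a]-P[b])[[1,0]])) for a,b in(("BL","FL"),("BR","FR"))]
d=P["FL"]-P["FR"]; y.append(np.degrees(np.arctan2(-d[0],d[1]))); print("yaw",y)
yaw=np.mean(y); mid=(P["FL"]+P["FR"])/2; a=np.radians(yaw); ux=np.array([np.cos(a),np.sin(a),0])
H=mid-ux*.035; H[2]=.16; print("mid",mid,"H",H, at_z(c,(308.5,158.75),.16))
# hover and look with wrist
for dy in(-90,90):
    q=arm.inverse_kinematics([H[0]-.03*ux[0],H[1]-.03*ux[1],.30],[180,0,yaw+dy]); print(dy,q)
q=[arm.inverse_kinematics([H[0]-.03*ux[0],H[1]-.03*ux[1],.30],[180,0,yaw+dy]) for dy in(-90,90)]
q=[x for x in q if x is not None]; q=min(q,key=lambda x:abs(x[5])); arm.set_joints(q); 
w=cal("wrist"); im=grab_frame("wrist"); cv2.imwrite("pics/w1.png",im)
for k in("drawer_handle","chest_front"):
  for r in place_of("wrist",k)[:3]: print(k,r["position"],r["confidence"],at_z(w,r["position"],.16 if k[0]=="d" else .19))
print(proj(w,H),monitor.current_ee_pos(),monitor.current_orientation(),monitor.current_time())
```

```text
{'FL': array([0.6612, 0.1556, 0.19  ]), 'FR': array([ 0.6993, -0.1059,  0.19  ]), 'BL': array([0.9276, 0.1941, 0.19  ]), 'BR': array([ 0.9654, -0.0687,  0.19  ])}
yaw [np.float64(8.228067818385245), np.float64(7.972877492151052), np.float64(8.278833634674564)]
mid [0.6803 0.0248 0.19  ] H [0.6456 0.0199 0.16  ] [0.6425 0.02   0.16  ]
-90 [ -9.4288  28.4168  63.2746  -0.      88.3085 162.4113]
90 [ -9.4288  28.4168  63.2746   0.      88.3085 -17.5887]
drawer_handle [352.7, 189.1] 0.63 [0.641  0.0225 0.16  ]
chest_front [402.2, 198.6] 0.76 [0.6782 0.0286 0.19  ]
[357.2412 192.634 ] [0.6159 0.0163 0.3001] [179.9965  -0.0028  98.2202] 3.0917
```

View pics/w1.png

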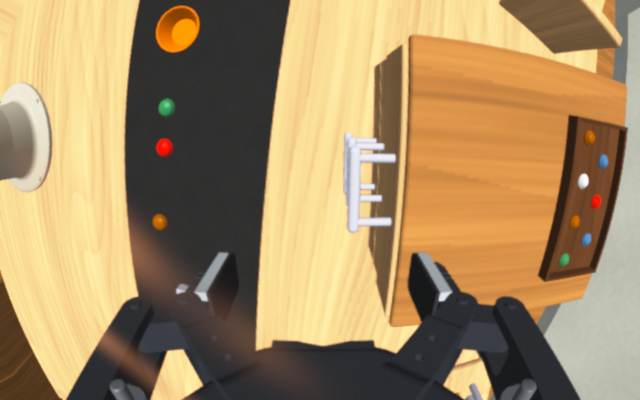

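The wrist picture shows the top bar from (353,148) to (353,231), which agrees with the network: its middle is at about (0.641, 0.022). Now I'll grip it and pull.

Run:
```python
from h import *
np.set_printoptions(precision=4,suppress=True)
yaw=8.16;a=np.radians(yaw);ux=np.array([np.cos(a),np.sin(a),0])
H=np.array([.641,.0222,.16]); O=[180,0,yaw+90]
arm.gripper_to(.030,30)
arm.move_straight(H+[0,0,.06],O,rate=.15)
print("hit",arm.move_straight(H,O,rate=.06,force_limit=8),monitor.current_ee_pos())
arm.gripper_to(0.0,40); print("open",monitor.current_opening(),monitor.current_gripper_force(),monitor.current_force())
p=np.array(monitor.current_ee_pos())
print("stop",arm.move_straight(p-ux*.150,O,rate=.12),monitor.current_ee_pos(),monitor.current_force())
p2=np.array(monitor.current_ee_pos())
print("stop",arm.move_straight(p-ux*.185,O,rate=.03,force_limit=15),monitor.current_ee_pos(),monitor.current_force(),monitor.current_opening())
print(np.linalg.norm(np.array(monitor.current_ee_pos())-p),monitor.current_time())
```

```text
hit True [0.641  0.0222 0.1638]
open 0.009296651737247068 38.957510590553284 [0.3899 0.5227 2.2802]
stop False [0.4922 0.0006 0.163 ] [-1.8166 -4.9781  3.7344]
stop True [ 0.4783 -0.0014  0.1631] [ 2.8879  0.9919 -0.6429] 0.009496884171255656
0.16423299020870563 7.6083
```

Run:
```python
from h import *
np.set_printoptions(precision=4,suppress=True)
yaw=8.16;a=np.radians(yaw);ux=np.array([np.cos(a),np.sin(a),0]);O=[180,0,yaw+90]
p=np.array(monitor.current_ee_pos())
arm.gripper_to(.030); arm.move_straight(p+[0,0,.07],O,rate=.12)
v=p+ux*.10; v[2]=.34; arm.goto(v,O); arm.gripper_to(.085)
w=cal("wrist"); im=grab_frame("wrist"); cv2.imwrite("pics/w2.png",im)
for k,z in(("dish_b",.12),("tin",.12),("drawer_handle",.16),("drawer_floor",.12)):
  for r in place_of("wrist",k)[:3]: print(k,np.round(r["position"]),round(r["confidence"],2),at_z(w,r["position"],z))
im=grab_frame("top"); cv2.imwrite("pics/top2.png",im); t=cal("top")
for k,z in(("dish_b",.12),("tin",.12),("drawer_handle",.16),("drawer_floor",.12)):
  for r in place_of("top",k)[:3]: print("top",k,np.round(r["position"]),round(r["confidence"],2),at_z(t,r["position"],z))
print(monitor.current_time())
```

```text
dish_b [365. 135.] 0.78 [0.617  0.0607 0.12  ]
tin [359. 210.] 0.87 [ 0.6253 -0.0272  0.12  ]
drawer_handle [225. 182.] 0.83 [ 0.4756 -0.0023  0.16  ]
drawer_floor [327. 174.] 0.72 [0.5813 0.0109 0.12  ]
drawer_floor [365. 131.] 0.64 [0.616 0.066 0.12 ]
top dish_b [222. 294.] 0.83 [0.2468 0.2818 0.12  ]
top dish_b [176. 240.] 0.81 [0.4088 0.4267 0.12  ]
top dish_b [229. 244.] 0.63 [0.3914 0.2649 0.12  ]
top tin [325. 163.] 0.59 [ 0.6379 -0.0308  0.12  ]
top drawer_handle [315. 217.] 0.7 [0.4655 0.0048 0.16  ]
10.4
```

View pics/w2.png

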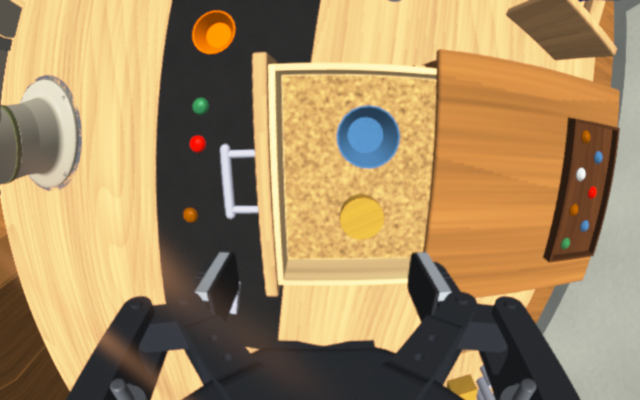

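The wrist picture shows the drawer open, blue dish_b with its rim centre at about (368,136), and the tin at (362,217). Next I'll fit dish_b's rim circle, then hover over dish_a, fit its rim and check it.

```bash
cat >> h.py <<'E'
def rim(im,c,z,near):
    m=cv2.inRange(cv2.cvtColor(im,cv2.COLOR_BGR2HSV),(95,90,40),(125,255,255))
    best=None
    for k in cv2.findContours(m,cv2.RETR_EXTERNAL,cv2.CHAIN_APPROX_NONE)[0]:
        if cv2.contourArea(k)<200: continue
        P=np.array([at_z(c,p,z)[:2] for p in cv2.convexHull(k)[:,0].astype(float)])
        from scipy.optimize import least_squares
        s=least_squares(lambda v:np.hypot(P[:,0]-v[0],P[:,1]-v[1])-v[2],[*P.mean(0),.033],loss="soft_l1",f_scale=.001)
        d=np.hypot(*(s.x[:2]-near[:2]))
        if best is None or d<best[0]: best=(d,s.x,np.sqrt(np.mean(s.fun**2)))
    return best
E
python3 - <<'E'
from h import *
np.set_printoptions(precision=4,suppress=True)
w=cal("wrist"); print("b",rim(cv2.imread("pics/w2.png"),w,.154,[.617,.061]))
A=np.array([.393,.293])
q=[arm.inverse_kinematics([A[0],A[1],.22],[180,0,8.16+d]) for d in(0,180)]; print(q)
q=min([x for x in q if x is not None],key=lambda x:abs(x[5])); arm.set_joints(q)
w=cal("wrist"); im=grab_frame("wrist"); cv2.imwrite("pics/w3.png",im)
print("a",rim(im,w,.034,A),monitor.current_ee_pos(),monitor.current_orientation())
for r in place_of("wrist","dish_a")[:3]: print(np.round(r["position"]),r["confidence"],at_z(w,r["position"],0.))
for n in("top",): 
    i=grab_frame(n); print(n,rim(i,cal(n),.034,A), "b",rim(i,cal(n),.154,[.617,.061]))
print(monitor.current_time())
E
```

```text
b (np.float64(0.0021294304561136675), array([0.6155, 0.0625, 0.0312]), np.float64(0.00011506711152139204))
[array([ 22.982 ,  15.0664,  94.2851,  -0.    ,  70.6485, 104.822 ]), array([ 22.982 ,  15.0664,  94.2851,   0.    ,  70.6485, -75.178 ])]
a (np.float64(0.0017201606492963854), array([0.3947, 0.2928, 0.0336]), np.float64(0.00013806708979822757)) [0.3939 0.2926 0.2203] [ 179.9935    0.0486 -171.9586]
[463. 202.] 0.98 [0.4047 0.4718 0.    ]
[222. 160.] 0.86 [0.394  0.1737 0.    ]
[368.  36.] 0.65 [0.2339 0.3202 0.    ]
top None b None
11.8833
```

View pics/w3.png

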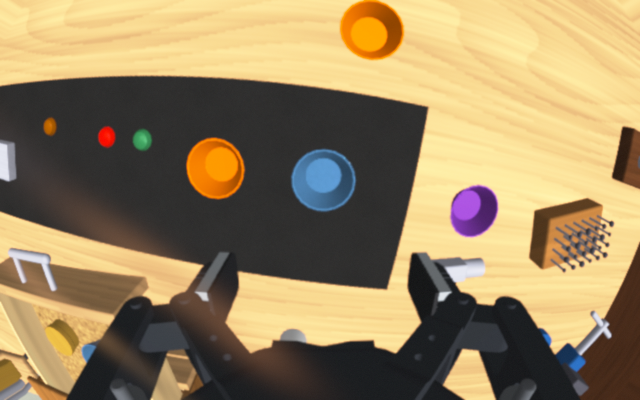

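The wrist picture shows the blue dish at (323,180), alone on the mat between orange (216,168) and purple (474,210), so the choice is confirmed. I'll descend, touch the mat to calibrate the tip height, then raise and grip the rim.

Run:
```python
from h import *
np.set_printoptions(precision=4,suppress=True)
A=np.array([.3947,.2928]); O=[180,0,-171.84]
arm.move_straight([*A,.07],O,rate=.12)
h=arm.move_straight([*A,.005],O,rate=.03,force_limit=4); p=np.array(monitor.current_ee_pos()); print("touch",h,p)
# raise so that tips end ~7 mm below rim after the ~5.5 mm swing
tip=p[2]; z=tip+.027-.0055
arm.move_straight([*A,z],O,rate=.05)
arm.gripper_to(.0,25); print("grip",monitor.current_opening(),monitor.current_gripper_force())
arm.move_straight([*A,z+.05],O,rate=.06); arm.hold(.3)
print(monitor.current_opening(),monitor.current_gripper_force(),monitor.current_force(),z,monitor.current_ee_pos())
im=grab_frame("wrist"); cv2.imwrite("pics/w4.png",im); print(monitor.current_time())
```

```text
touch True [0.3947 0.2928 0.0087]
grip 0.06305226052742337 24.9735891725868
0.06291441158726095 27.525333361700177 [-0.1073 -0.2624 -0.9288] 0.03021269372966732 [0.3946 0.2928 0.08  ]
17.3917
```

View pics/w4.png

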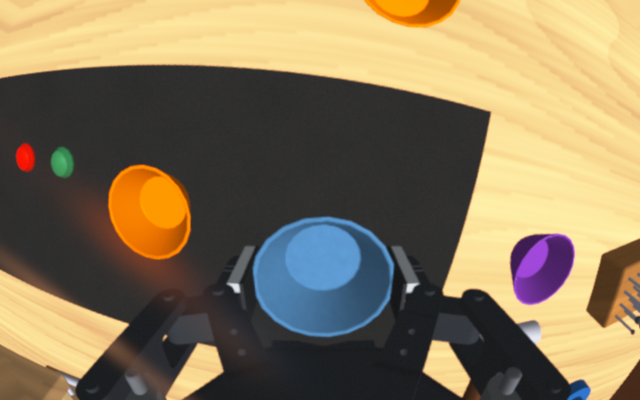

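The dish is held level: its rim is around (323,277) and both pads are on it. Next I'll hover behind dish_b for a refined view past the held dish.

Run:
```python
from h import *
np.set_printoptions(precision=4,suppress=True)
B=np.array([.6155,.0625]); O=[180,0,-171.84]; u=np.array([.99,.142])
p=np.array(monitor.current_ee_pos())
arm.move_straight([p[0],p[1],.30],O,rate=.15)
try: v=[*(B+u*.09),.33]; arm.goto(v,O)
except arm.PlanningError as e: print(e); v=[*(B+u*.06),.32]; arm.goto(v,O)
arm.hold(.3)
w=cal("wrist"); im=grab_frame("wrist"); cv2.imwrite("pics/w5.png",im)
for z in(.144,.154): print(rim(im,w,z,B))
print("held-free",monitor.current_opening())
for k in("dish_b","tin","drawer_handle"):
  for r in place_of("wrist",k)[:3]: print(k,np.round(r["position"]),round(r["confidence"],2),at_z(w,r["position"],.16 if k[1]=="r" else .12))
print(monitor.current_ee_pos(),monitor.current_time(), np.array(w["world_from_camera"]))
```

```text
(np.float64(0.00028618169331741904), array([0.6153, 0.0623, 0.0324]), np.float64(0.00013414088996229582))
(np.float64(0.00019748076667154034), array([0.6157, 0.0624, 0.0314]), np.float64(0.0001298033867807192))
held-free 0.06277259222459496
dish_b [322.  92.] 0.91 [0.6153 0.0623 0.12  ]
dish_b [321. 250.] 0.86 [0.7961 0.0862 0.12  ]
dish_b [564.  36.] 0.57 [0.4645 0.3624 0.12  ]
tin [237.  91.] 0.93 [ 0.6247 -0.0297  0.12  ]
tin [558. 148.] 0.63 [0.616  0.3818 0.12  ]
[0.7046 0.0754 0.33  ] 20.925 [[-0.1425  0.9433  0.2998  0.627 ]
 [ 0.9898  0.1357  0.0434  0.0643]
 [ 0.0003  0.3029 -0.953   0.4533]
 [ 0.      0.      0.      1.    ]]
```

View pics/w5.png

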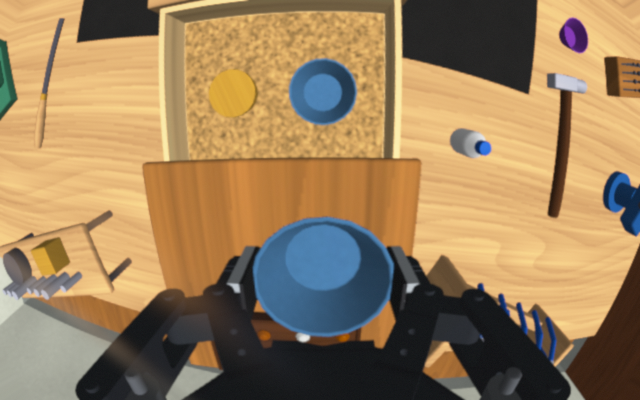

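dish_b's rim is at (323,91) and the camera is nearly overhead, so its centre at (0.6156, 0.0624) is well confirmed. I'll measure the held dish's offset and lower it in.

Run:
```python
from h import *
np.set_printoptions(precision=4,suppress=True)
B=np.array([.6156,.0624]); O=[180,0,-171.84]
p=np.array(monitor.current_ee_pos()); f=rim(cv2.imread("pics/w5.png"),cal("wrist"),p[2]+.004,p)
off=f[1][:2]-p[:2]; print("held",f,off)
if np.hypot(*off)>.004: off*=0
T=B-off
arm.move_straight([*T,.27],O,rate=.12)
arm.move_straight([*T,.18],O,rate=.08); arm.hold(.2); print(monitor.current_force())
h=arm.move_straight([*T,.150],O,rate=.02,force_limit=3); print("land",h,monitor.current_ee_pos(),monitor.current_force(),monitor.current_opening(),monitor.current_time())
cv2.imwrite("pics/w6.png",grab_frame("wrist"))
```

```text
held (np.float64(0.00045666340943879645), array([0.7049, 0.0751, 0.0327]), np.float64(0.0003281826605524053)) [ 0.0004 -0.0003]
[ 0.6274  0.5397 -1.1575]
land True [0.6153 0.0627 0.1669] [0.3254 0.436  4.7767] 0.06284449435873088 24.25
```

View pics/w6.png

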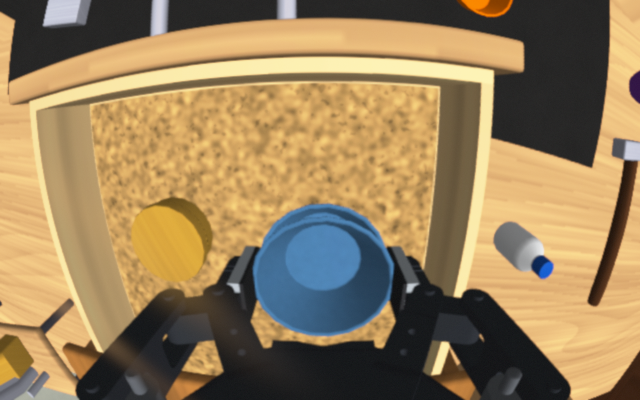

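dish_a is inside dish_b but not fully down: dish_b's rim shows just beyond it at (323,208), so it is riding on the wall. I'll keep pressing gently so the taper centres it.

Run:
```python
from h import *
np.set_printoptions(precision=4,suppress=True)
O=[180,0,-171.84]
x=np.array(monitor.current_ee_pos())
a=np.radians(8.16);ux=np.array([np.cos(a),np.sin(a)]);uy=np.array([-ux[1],ux[0]])
def down(xy,z,F):
    h=arm.move_straight([*xy,z],O,rate=.015,force_limit=F); p=np.array(monitor.current_ee_pos()); print(h,p,np.array(monitor.current_force()),monitor.current_opening()); return h,p
h,p=down(x[:2],.150,6)
# small lateral probes tell which wall we ride on
if p[2]>.163:
    base=p.copy(); arm.move_straight([*base[:2],base[2]+.002],O,rate=.03); print("up",monitor.current_force())
    for d in(uy,-uy,ux,-ux):
        t=base[:2]+d*.003
        arm.move_straight([*t,base[2]+.002],O,rate=.03); h,p=down(t,.150,4)
        if p[2]<.162: break
        arm.move_straight([*p[:2],base[2]+.002],O,rate=.03)
print(monitor.current_time())
```

```text
True [0.6154 0.0627 0.167 ] [-0.5477  0.0236  3.7117] 0.06268340580008042
up [-0.5407 -0.22   -0.9022]
True [0.6152 0.0652 0.1666] [-0.0238 -1.8858  4.7565] 0.06291820126535688
True [0.6158 0.0603 0.1666] [-0.4644  1.3984  4.4343] 0.06283133782236312
True [0.6185 0.0631 0.167 ] [-0.1432  0.4585  4.3245] 0.06273172500063275
True [0.6126 0.0623 0.167 ] [-0.5712  1.1277  3.9796] 0.0629093549122335
28.8167
```

The stop height is the same in every direction, so the fingertips are resting on dish_b's rim. I had the sign of the pad swing wrong, so my grip is about 11 mm too low. I'll re-grip higher on the chest's free front top.

Run:
```python
from h import *
np.set_printoptions(precision=4,suppress=True)
O=[180,0,-171.84]; B=np.array([.6154,.0626]); a=np.radians(8.16);ux=np.array([np.cos(a),np.sin(a)])
p=np.array(monitor.current_ee_pos())
arm.move_straight([*B,.18],O,rate=.08); arm.move_straight([*B,.25],O,rate=.12)
C=B+ux*.125
arm.move_straight([*C,.25],O,rate=.12); arm.move_straight([*C,.228],O,rate=.08)
h=arm.move_straight([*C,.205],O,rate=.02,force_limit=2.5); p=np.array(monitor.current_ee_pos()); print("set",h,p,monitor.current_force())
if h and .212<p[2]<.226:
    arm.gripper_to(.075); z=p[2]+.0108
    arm.move_straight([*C,z],O,rate=.04)
    arm.gripper_to(0.,25); print("grip",monitor.current_opening(),monitor.current_gripper_force())
    arm.move_straight([*C,.27],O,rate=.06); arm.hold(.2); print(monitor.current_opening(),monitor.current_force())
    w=cal("wrist"); P=np.array(monitor.current_ee_pos()); im=grab_frame("wrist"); cv2.imwrite("pics/w7.png",im)
    print("held",rim(im,w,P[2]-.007,P),P, "b",rim(im,w,.154,B))
print(monitor.current_time())
```

```text
set True [0.7392 0.0803 0.2179] [0.5339 0.7238 3.8831]
grip 0.062396600877573725 27.03712698072195
0.0627302451469095 [-0.1597 -0.4659 -1.1352]
held (np.float64(0.0003483464096277018), array([0.7389, 0.0801, 0.0323]), np.float64(0.00037413326234574866)) [0.7391 0.0804 0.2696] b (np.float64(0.0005757096938559327), array([0.616 , 0.0625, 0.0316]), np.float64(0.0001373184769512818))
34.1917
```

Run:
```python
from h import *
np.set_printoptions(precision=4,suppress=True)
O=[180,0,-171.84]; B=np.array([.616,.0625])
arm.move_straight([*B,.27],O,rate=.12); arm.move_straight([*B,.19],O,rate=.08); arm.hold(.2)
h=arm.move_straight([*B,.160],O,rate=.02,force_limit=3); p=np.array(monitor.current_ee_pos())
print("land",h,p,monitor.current_force(),monitor.current_opening())
if p[2]>.1715:
    h=arm.move_straight([*p[:2],.160],O,rate=.015,force_limit=5); p=np.array(monitor.current_ee_pos()); print("more",h,p,monitor.current_force())
print(monitor.current_time()); cv2.imwrite("pics/w8.png",grab_frame("wrist"))
```

```text
land True [0.616  0.0625 0.1695] [-0.627  -0.3728  3.966 ] 0.06265280592022944
37.7167
```

It landed at 0.1695, with 0.169 expected for fully nested. I'll release, retreat and verify.

Run:
```python
from h import *
np.set_printoptions(precision=4,suppress=True)
O=[180,0,-171.84]; p=np.array(monitor.current_ee_pos()); a=np.radians(8.16)
arm.gripper_to(.067); arm.gripper_to(.078); arm.move_straight([*p[:2],.25],O,rate=.08)
arm.move_straight([p[0]+.03,p[1],.33],O,rate=.12); arm.hold(.2)
w=cal("wrist"); im=grab_frame("wrist"); cv2.imwrite("pics/w9.png",im)
print("a",rim(im,w,.164,p),monitor.current_force())
for r in place_of("wrist","drawer_handle")[:1]: print(at_z(w,r["position"],.16))
print(monitor.current_time())
```

```text
a (np.float64(0.0007034448531522602), array([0.6154, 0.0622, 0.0314]), np.float64(0.0002023458019304553)) [1.0427 0.3683 0.0106]
[ 0.4757 -0.0028  0.16  ]
40.5917
```

View pics/w9.png

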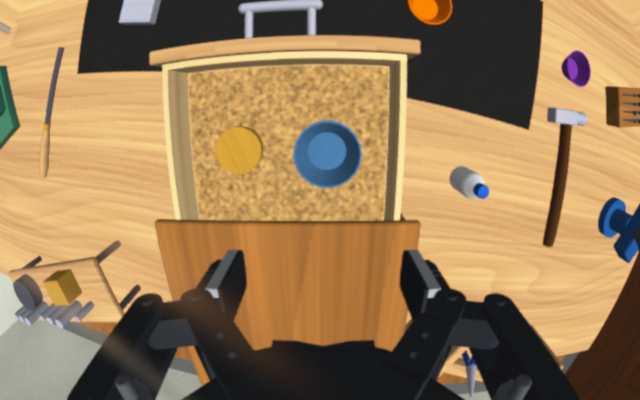

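The dish is nested concentrically at (327,153). Its apparent rim size fits a rim 10 mm above dish_b's, the tin stands at (238,150), and the drawer is fully out.

```bash
python3 -c "
from station import hand_in; print(hand_in())"
```

```text
the job is handed in; nothing more can be done
None
```

I pulled the top drawer out to its stop, set the blue dish gently down inside its match, and handed the job in after about 41 s of the allowed 58 s; no verdict came back, but my last picture shows it nested, the tin standing and nothing on the bench visibly disturbed (I had to set the dish briefly on the chest top to re-grip it higher).

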